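# Load the cassette tray into the reader dock and hold its sprung arm forward at the stop

## Task

Slide the tray with its three cassettes into the mouth of the reader dock until it is fully home against the back stop, and let go of it. Then swing the dock's spring-loaded reading arm forward over the tray, all the way to its stop, and keep holding it there with the fingers: your job finishes while you hold the arm, because the spring swings it back as soon as it is released. Leave the tray home with the cassettes in their pockets, and do not disturb the beaker, the eyepiece and the timer.

Things in the scene. Friction and masses are not known exactly. Their poses are not given: they have to be found in the camera images.
- dock: Grey base plate fixed to the bench, yaw up to 0.3 rad either way; two aluminium rails on it form a slot. Origin: on the bench, mid-slot. y points out of the mouth (the tray slides in along -y), x across, z up. Plate: x -83 to +55, y -80 to +110 mm, its top (the tray slides on it) 4 mm over the bench. When the tray is home its axes match the dock's and its middle is at x = y = 0.
- dock_mouth (a point): Middle of the slot's mouth, on the plate's top, at dock y = +40 mm, where the straight rails begin; they run to y = -75 mm, 76 mm apart. Flared pieces before them reach out to y = +65 mm and widen the entrance to about 87 mm. Lips on the rails reach 8 mm inward over the tray's edges, 21 to 25 mm above the bench (5 mm to spare over the tray).
- back_stop (a point): Middle of the back stop's face, at dock y = -70 mm, on the plate's top; the tray is fully home when its -y end touches it.
- pivot (a point): Centre of the reading arm's vertical pivot, on the dock at x = -64 mm, y = 0, 38 mm above the bench (the mid-height of the arm; the arm spans 32 to 44 mm).
- reader_arm (a joint): Angle of the white reading arm about its vertical pivot (rad, counter-clockwise from above). 0: parked by its spring, pointing about along the dock's -y (1.75 rad clockwise of its +x). 1.75: at the hard stop, pointing along the dock's +x across the tray. The spring needs about 1.1 N at the grip post at the start, 4.2 N at the stop; let go, the arm swings back to 0.
- grip_post (a point): On the axis of the upright black round grip post on the arm's free end, 66 mm above the bench. 90 mm from the pivot axis; the post is 18 mm in diameter and stands 44 to 85 mm above the bench. Moves with the arm. Nothing else of the dock is higher than 50 mm.
- tray: Loose grey tray, 70 mm (x) by 140 mm (y), 12 mm high, 0.2 to 0.35 kg loaded, with three pockets in a row, a white cassette in each. Origin: centre of its underside. Its -y end goes into the dock first; its grip plate stands at the +y end. Starts on the bench left of the dock, yaw up to 0.4 rad either way.
- tray_mid (a point): Centre of the tray, 6 mm above its underside.
- tray_handle (a point): Point in the middle of the tray's upright grip plate, 60 mm from the tray's centre along +y and 50 mm above its underside. The plate is 12 mm thick (y), 44 mm wide (x) and reaches from the tray to 72 mm above its underside, so it is taken from above with the fingers in front and behind (closing along the tray's y).
- load_a: White embedding cassette 38 x 28 x 6 mm lying loose in the pocket 47.5 mm from the tray's centre toward -y. Origin at the centre of its underside, 3 mm above the tray's underside. The pockets leave it about 3 mm play in each direction and are about 6 mm deep.
- load_b: The same in the pocket 11 mm from the tray's centre toward -y.
- load_c: The same in the pocket 25 mm from the tray's centre toward +y.
- glass_beaker: Bystander: clear beaker, 63 mm wide, 76 mm high, behind the dock to the right. Origin at the centre of its underside.
- eyepiece: Bystander: black and white microscope eyepiece, 34 mm wide, 48 mm high, at the back of the bench. Origin at the centre of its underside.
- bench_timer: Bystander: small flat timer, 60 x 66 x 18 mm, behind the dock. Origin at the centre of its underside.
There are look-alikes about, which are no part of the job. What is shaped like the tray but blue or turquoise is not meant. What is shaped like the load_b but blue is not meant.

How it is judged:
On the way:
1. the tray is fully home in the dock and let go, cassettes in it, while the arm is still parked (y of tray_mid in the frame of dock between -0.006 and 0.005 m and x of tray_mid in the frame of dock between -0.006 and 0.006 m and z of tray_mid in the frame of dock below 0.014 m and angle between the y axis of tray and the y axis of dock, either way round below 0.08 rad and y of tray_handle in the frame of dock above 0.03 m and y of load_a in the frame of tray between -0.0565 and -0.0385 m and x of load_a in the frame of tray between -0.009 and 0.009 m and z of each of load_a, load_b, load_c in the frame of tray below 0.008 m and y of load_b in the frame of tray between -0.02 and -0.002 m and x of load_b in the frame of tray between -0.009 and 0.009 m and y of load_c in the frame of tray between 0.016 and 0.034 m and x of load_c in the frame of tray between -0.009 and 0.009 m and value of joint reader_arm below 0.4 rad and contact force between the fingers and tray below 0.1 N), for 0.2 s.
At the end, for the whole second after the job is handed in: Tray home in the dock (5 mm along the slot, 6 mm across, 0.08 rad), resting on the plate, untouched by the robot, the three cassettes in their pockets (9 mm); the reading arm held still by the fingers (over 1 N) at its stop (joint above 1.68 rad) (y of tray_mid in the frame of dock between -0.006 and 0.005 m and x of tray_mid in the frame of dock between -0.006 and 0.006 m and z of tray_mid in the frame of dock below 0.014 m and angle between the y axis of tray and the y axis of dock, either way round below 0.08 rad and y of tray_handle in the frame of dock above 0.03 m and y of load_a in the frame of tray between -0.0565 and -0.0385 m and x of load_a in the frame of tray between -0.009 and 0.009 m and z of each of load_a, load_b, load_c in the frame of tray below 0.008 m and y of load_b in the frame of tray between -0.02 and -0.002 m and x of load_b in the frame of tray between -0.009 and 0.009 m and y of load_c in the frame of tray between 0.016 and 0.034 m and x of load_c in the frame of tray between -0.009 and 0.009 m and value of joint reader_arm above 1.68 rad and velocity of joint reader_arm between -0.1 and 0.1 rad/s and contact force between the fingers and reader_arm above 1 N and contact force between the arm and tray below 0.1 N and linear speed of tray below 0.02 m/s); the arm keeps its last pose, push and grip.
It fails at once if beaker shifted more than 30 mm (distance of glass_beaker from where it was at the start of the episode above 0.03 m).
It fails at once if eyepiece shifted more than 30 mm (distance of eyepiece from where it was at the start of the episode above 0.03 m).
It fails at once if timer shifted more than 30 mm (distance of bench_timer from where it was at the start of the episode above 0.03 m).
It also fails if it takes over 64 s, if anything falls off the work surface, if the arm or the gripper's body presses on something with over 40 N, if the wrist force passes 120 N, or if a joint passes its speed limit or range.

## Robot

A 6-joint arm with a two-finger parallel gripper is mounted at the origin on a cart in front of the work surface, level with it; the furniture and walls round the work are solid. World frame = base frame: x ahead of the robot, y to its left, z up, the work surface at z = 0. Lengths are in m, angles in rad, forces in N, time in s.
With the tool pointing down it reaches from about 0.35 to 0.975 m from the base axis. Payload 4.9 kg.
Tool frame: the origin (TCP) lies midway between the tips of the shut fingers; the grasp point (between the pads) lies 19 mm behind it; z points along the fingers, y is the direction in which the jaws open and shut (so a half turn about z gives the same grasp; the last joint's range is limited). The gripper opens to 85 mm and grips with 20 to 120 N. Pads are 22 mm wide; open, the fingers measure 114 mm over their backs; the gripper's body (76 mm by 85 mm) begins 54 mm behind the grasp point. The pads swing forward as they close: fully open they stand 13 mm farther back than shut.
Start: joints at [1.096, 0.053, 1.613, -0, 1.476, -0.119], TCP at [0.218, 0.586, 0.231] pointing down, gripper open.
Joint ranges: [-3.01, 3.01], [-1.01, 2.22], [0.06, 2.58], [-1.02, 4.17], [0.09, 2.62], [-3.14, 3.14]. Speed limits (rad/s): [2.57, 2.57, 3.14, 3.14, 3.14, 3.14].

## Interface

Orientations are given as a rotation vector (axis times angle).
In Python, from station import ctrl gives the robot as it stands.
- The arm moves only by the tool drive_tool, never from a script. Its argument "moves" is one flat list of numbers, 7 for each row, row after row: the turn, a rotation vector about the world's x, y, z in degrees, then the shift along the world's x, y, z in m, then the closure, from 0 (fully open) to 1 (shut). A call has exactly 5 rows; each row shifts and turns the commanded pose from where the row before left it; what a row does not reach is not made up. A row lasts 1/8 s, in which the tool goes at most 62.5 mm and 10.7 degrees, less where a joint would pass 70% of its speed; a pose out of reach is approached as far as the arm can. A call is refused whole if a number of a shift passes 0.0625 or a number of a turn 10.7, either way. A call with a gripper value outside its range is refused whole. The fingers move at their own pace and stop on an object; "newtons" is the grip in N (left out, the last holds). Time passes only in rows, so rows that do not move let the fingers close, or fill a call up. It gives the time, the measured TCP pose, the force and the opening at its end, in the units of the state.
- ctrl.get_obs(): the state, without advancing time (a new reading comes with each control period).
- ctrl.get_image(name): name is "side" or "top"; returns the picture (420x560x3 uint8, red, green, blue); there is no depth.
- ctrl.get_calibration(name): a dict with "fx", "fy", "cx", "cy" (pixels), "k1" (the pictures are not rectified: a ray, as slopes to the right and down, at radius r is drawn at 1 + k1 r^2 times it, then the intrinsics apply), "rvec" (rotation vector, rad) and "tvec" (3), from world to camera coordinates, as OpenCV has them. Camera axes: x right, y down, z forward; pixel columns grow to the right and rows downward; lengths in m; the calibration is good to about 2 mm. A picture is of the moment at which its call begins. get_calibration takes no time and is no camera call.
- ctrl.finish_job(): hands the job in, once; it reports no verdict.
The state is a dict: "t": time; "q": joint angles; "dq": joint speeds; "effort": joint torques, N m; "tool_pos": TCP position; "tool_rot": TCP orientation; "contact_force": force on the tool from outside, world axes, zero at the start; "wrist_torque": the same for the moment, N m; "opening": finger opening in m.
Only numpy, scipy, OpenCV 4.12 (cv2) and the standard library are available. Lean on these libraries where they do the work, as an engineer would, in place of code of your own. Each camera call takes 0.05 s, during which the arm holds its last target.

## Working session

There is one attempt and no reset: what is moved stays moved. The work goes in short steps, Python scripts to look and compute and a tool call to move; the robot and the scene stay as the last step left them, time stands still between calls to the robot, and variables do not carry over. Pictures are saved under pics/ and viewed, and the job is handed in when it is done.

Besides the shell and the picture viewer there is one more tool, called after "Call:" as name(argument=value, ...) on one line, values as JSON. drive_tool: Moves the arm, as the interface text tells. Its arguments: {"type":"object","properties":{"moves":{"type":"array","items":{"type":"number"}},"newtons":{"type":"number"}},"required":["moves"]}

```bash
ls; mkdir -p pics
python3 - <<'E'
from station import ctrl
import cv2
o=ctrl.get_obs()
print({k:(v if isinstance(v,float) else [round(float(x),4) for x in v] if hasattr(v,'__len__') else v) for k,v in o.items()})
for n in("side","top"):
    c=ctrl.get_calibration(n);print(n,c)
    im=ctrl.get_image(n);cv2.imwrite(f"pics/{n}0.png",im[:,:,::-1])
E
```

```text
pics
{'t': 0.0, 'q': [1.096, 0.0534, 1.6143, 0.0, 1.476, -0.119], 'dq': [-0.0014, 0.0007, -0.0004, 0.0003, 0.0018, -0.0001], 'effort': [0.0005, -39.3712, -37.0166, -0.0001, 0.0073, -0.0], 'tool_pos': [0.2174, 0.5853, 0.23], 'tool_rot': [-0.5558, -3.0914, 0.0032], 'contact_force': [-0.249, -0.5881, -0.3647], 'wrist_torque': [0.0434, 0.0401, 0.0091], 'opening': 0.08542203907007584}
side {'fx': 465.96056635035046, 'fy': 465.96056635035046, 'cx': 266.9966556987708, 'cy': 204.0809685191424, 'k1': -0.05808050352643428, 'rvec': array([ 0.03211149, -2.79833661,  1.42176128]), 'tvec': array([0.57282174, 0.04670989, 1.20019431])}
top {'fx': 535.8962301927302, 'fy': 535.8962301927302, 'cx': 270.9778800259374, 'cy': 216.25653325850558, 'k1': -8.45955911949186e-05, 'rvec': array([ 2.16657465, -2.21380172,  0.05187977]), 'tvec': array([0.02744635, 0.57529282, 1.37673246])}
```

View pics/top0.png

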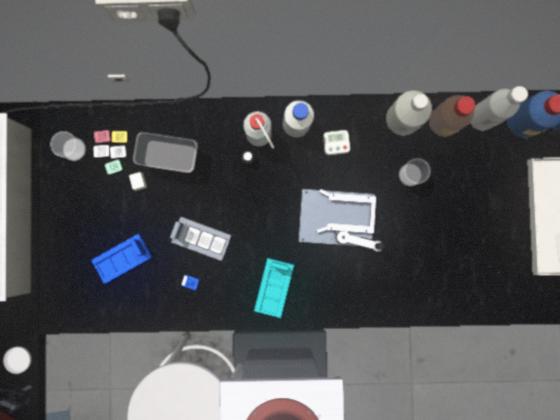

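View pics/side0.png

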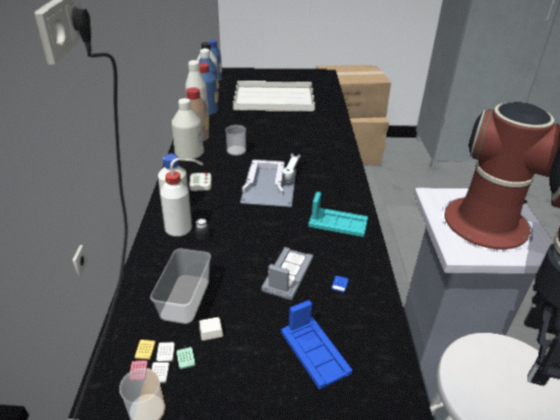

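Run:
```python
import cv2,numpy as np
t=cv2.imread("pics/top0.png")
def crop(im,x0,y0,w,h,s,name):
    c=cv2.resize(im[y0:y0+h,x0:x0+w],None,fx=s,fy=s,interpolation=cv2.INTER_CUBIC)
    for i in range(0,w,10):
        cv2.putText(c,str(x0+i),(i*s,8),0,0.3,(0,255,255),1); cv2.line(c,(i*s,10),(i*s,14),(0,255,255),1)
    for i in range(0,h,10):
        cv2.putText(c,str(y0+i),(0,i*s+4),0,0.3,(0,255,255),1)
    cv2.imwrite(name,c)
crop(t,290,180,100,75,8,"pics/t_dock.png")
crop(t,160,205,80,60,10,"pics/t_tray.png")
s=cv2.imread("pics/side0.png")
crop(s,230,140,80,75,8,"pics/s_dock.png")
crop(s,250,240,80,60,10,"pics/s_tray.png")
```

```text
(no output)
```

View pics/t_dock.png

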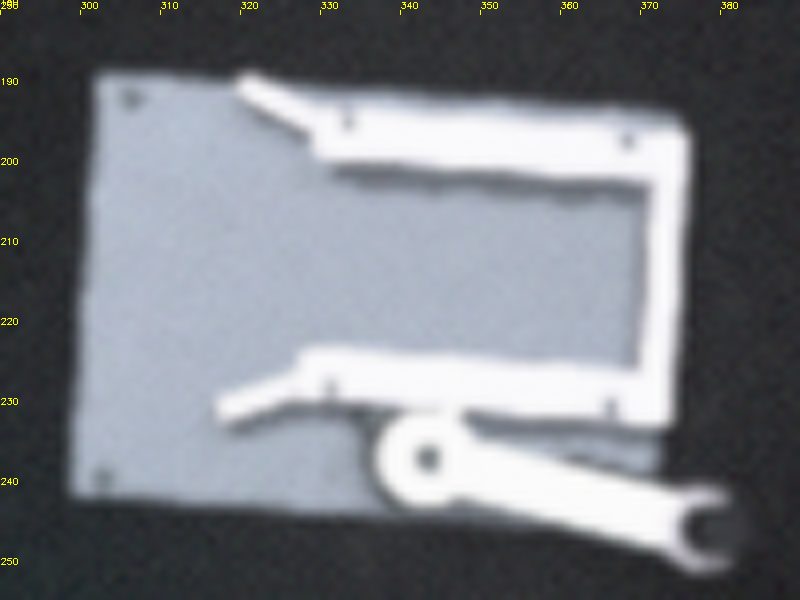

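View pics/t_tray.png

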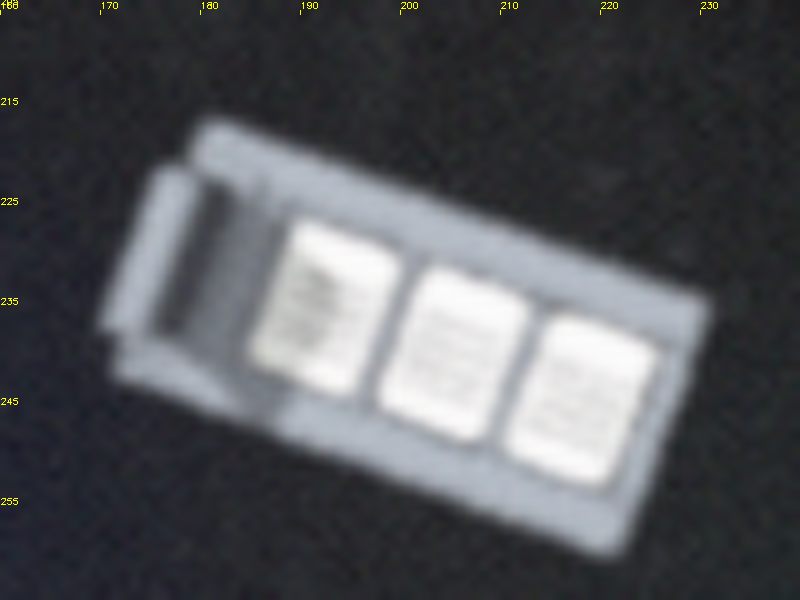

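View pics/s_dock.png

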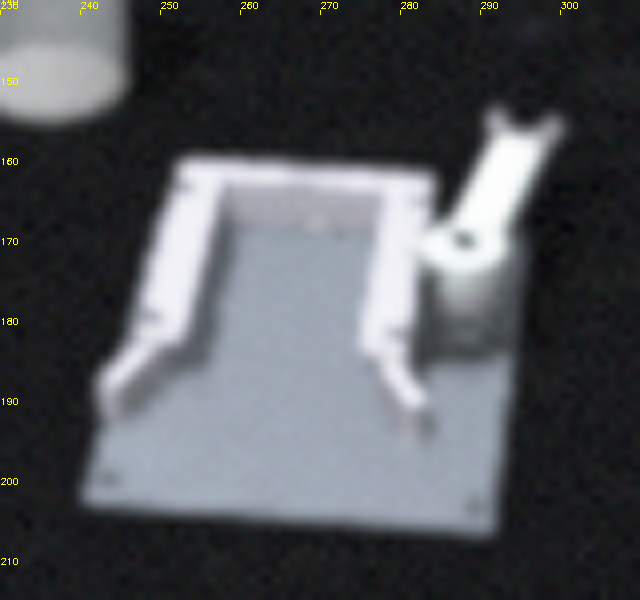

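View pics/s_tray.png

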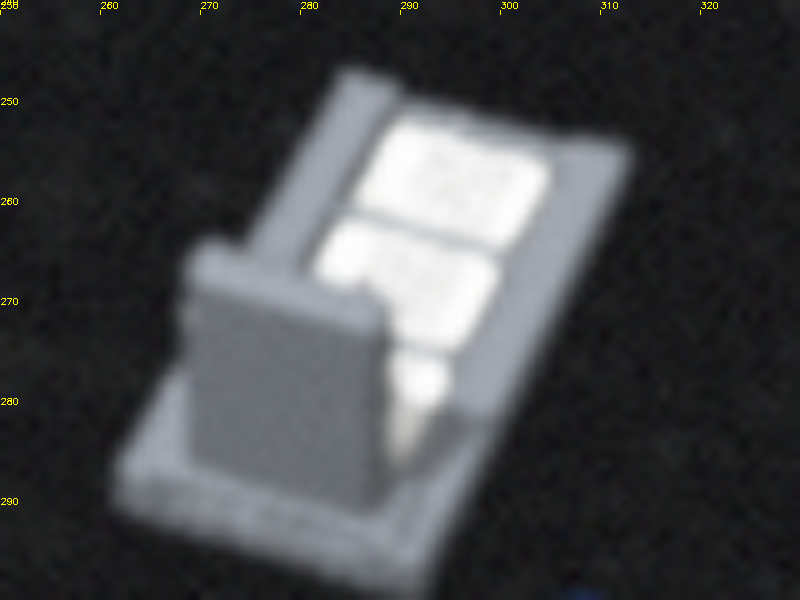

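```bash
cat > h.py <<'E'
import numpy as np, cv2
from station import ctrl
from scipy.optimize import least_squares
def proj(cal,P):
    P=np.atleast_2d(P).astype(float)
    d=np.array([cal['k1'],0,0,0,0.])
    uv,_=cv2.projectPoints(P,np.array(cal['rvec']),np.array(cal['tvec']),np.array([[cal['fx'],0,cal['cx']],[0,cal['fy'],cal['cy']],[0,0,1]]),d)
    return uv[:,0]
CAL={n:ctrl.get_calibration(n) for n in('side','top')}
def w(p,P):
    P=np.atleast_2d(P)/1000.;c,s=np.cos(p[2]),np.sin(p[2])
    z=p[3] if len(p)>3 else 0
    return np.c_[p[0]+c*P[:,0]-s*P[:,1],p[1]+s*P[:,0]+c*P[:,1],P[:,2]+z]
def fit(obs,p0,z=0.):
    # obs: {cam:(x0,y0,s,[(cu,cv,X,Y,Z)..])}
    def r(p):
        out=[]
        for n,(x0,y0,s,L) in obs.items():
            L=np.array(L,float)
            uv=(L[:,:2]+.5)/s-.5+[x0,y0]
            out.append((proj(CAL[n],w(list(p)+[z],L[:,2:]))-uv))
        return np.concatenate(out).ravel()
    q=least_squares(r,p0,loss='soft_l1')
    print('pose',q.x.round(4),'\n',r(q.x).reshape(-1,2).round(2).tolist())
    return q.x
def crop(im,x0,y0,w_,h,s,name):
    c=cv2.resize(im[y0:y0+h,x0:x0+w_],None,fx=s,fy=s,interpolation=cv2.INTER_CUBIC)
    for i in range(0,w_,10):
        cv2.putText(c,str(x0+i),(i*s,8),0,0.3,(0,255,255),1)
    for i in range(0,h,10): cv2.putText(c,str(y0+i),(0,i*s+4),0,0.3,(0,255,255),1)
    cv2.imwrite(name,c)
E
python3 - <<'E'
from h import *
d_top=[(95,72,55,110,4),(70,497,-83,110,4),(315,158,30,40,25),(300,350,-30,40,25),(428,458,-64,0,46)]
d_side=[(82,500,55,110,4),(495,537,-83,110,4),(183,340,30,40,25),(362,350,-30,40,25),(463,240,-64,0,46)]
p=fit({'top':(290,180,8,d_top),'side':(230,140,8,d_side)},[.5,-.1,0])
fit({'top':(290,180,8,d_top)},p);fit({'side':(230,140,8,d_side)},p)
t_top=[(710,295,35,-70,12),(615,555,-35,-70,12),(205,120,35,70,12),(112,375,-35,70,12),(155,165,22,66,72),(190,175,22,54,72),(103,325,-22,66,72),(138,338,-22,54,72)]
t_side=[(345,70,35,-70,12),(632,145,-35,-70,12),(115,465,35,70,12),(440,545,-35,70,12),(187,255,22,66,72),(380,325,-22,66,72)]
q=fit({'top':(160,205,10,t_top),'side':(250,240,10,t_side)},[.5,.2,-.3])
fit({'top':(160,205,10,t_top)},q);fit({'side':(250,240,10,t_side)},q)
print(w(q,[0,60,50]),w(p,[[0,0,4],[-64,0,38]]))
o=ctrl.get_obs();import scipy.spatial.transform as T
print(o['tool_pos'],T.Rotation.from_rotvec(o['tool_rot']).as_matrix().round(3))
E
```

```text
pose [ 0.5819 -0.1713 -0.088 ] 
 [[0.06, 0.41], [-0.17, -0.23], [-0.61, 0.2], [-0.15, -0.65], [-0.4, -0.08], [0.5, -0.49], [-0.14, -1.59], [0.37, -0.55], [-0.61, -0.4], [0.23, 0.13]]
pose [ 0.5817 -0.172  -0.0889] 
 [[0.33, 0.46], [0.06, -0.19], [-0.33, 0.27], [0.1, -0.58], [-0.15, 0.01]]
pose [ 0.582  -0.1684 -0.0908] 
 [[0.32, 0.09], [-0.25, -0.92], [0.28, -0.01], [-0.67, 0.18], [0.24, 0.7]]
pose [ 0.5227  0.1995 -0.3636] 
 [[-0.14, 0.54], [0.22, -0.04], [-0.08, 0.04], [-0.03, -0.16], [0.37, -0.32], [1.37, 0.29], [-0.51, 0.3], [0.5, 0.62], [-0.06, -0.32], [-0.47, -0.23], [0.28, 0.2], [-1.39, 1.43], [-0.37, 1.23], [0.41, -0.05]]
pose [ 0.5232  0.1999 -0.3592] 
 [[-0.32, 0.21], [0.15, -0.34], [-0.34, -0.08], [-0.18, -0.23], [0.12, -0.44], [1.14, 0.15], [-0.69, 0.21], [0.34, 0.51]]
pose [ 0.5221  0.1985 -0.3665] 
 [[0.26, -0.6], [-0.2, -0.47], [0.47, -0.21], [-1.26, 1.08], [-0.18, 0.85], [0.56, -0.4]]
[[0.54399651 0.25556153 0.05      ]] [[ 0.58194259 -0.17130017  0.004     ]
 [ 0.51819004 -0.16567767  0.038     ]]
[0.21747514 0.5853642  0.23020268] [[-0.937  0.348 -0.001]
 [ 0.348  0.937 -0.002]
 [ 0.    -0.002 -1.   ]]
```

Call:
drive_tool(moves=[0,0,0,0.033,-0.033,-0.006,0,0,0,0,0.033,-0.033,-0.006,0,0,0,0,0.033,-0.033,-0.006,0,0,0,0,0.033,-0.033,-0.006,0,0,0,0,0.033,-0.033,-0.006,0], newtons=60)

```text
t: 0.72
tool_pos: [0.3833, 0.4195, 0.2006]
tool_rot: [-0.556, -3.092, 0.001]
contact_force: [0.7, 0.2, 0.8]
opening: 0.0857
```

Call:
drive_tool(moves=[0,0,0,0.033,-0.033,-0.01,0,0,0,0,0.033,-0.033,-0.01,0,0,0,0,0.033,-0.033,-0.01,0,0,0,0,0.033,-0.033,-0.01,0,0,0,0,0.03,-0.033,-0.01,0])

```text
t: 1.35
tool_pos: [0.5454, 0.2545, 0.1504]
tool_rot: [-0.556, -3.091, 0.0]
contact_force: [-0.5, 0.3, -0.8]
opening: 0.0856
```

Call:
drive_tool(moves=[0,0,0,-0.001,0.001,-0.04,0,0,0,0,0,0,-0.04,0,0,0,0,0,0,-0.03,0,0,0,0,0,0,-0.008,0,0,0,0,0,0,0,0])

```text
t: 1.98
tool_pos: [0.5435, 0.2568, 0.0332]
tool_rot: [-0.556, -3.091, 0.001]
contact_force: [-0.7, -0.2, -0.3]
opening: 0.0852
```

Run:
```python
from h import *
for n in('top','side'):
    im=ctrl.get_image(n)[:,:,::-1]
    b={'top':(150,195,100,75),'side':(240,200,100,110)}[n]
    crop(im,*b,6,f'pics/{n}1.png')
```

```text
(no output)
```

View pics/side1.png

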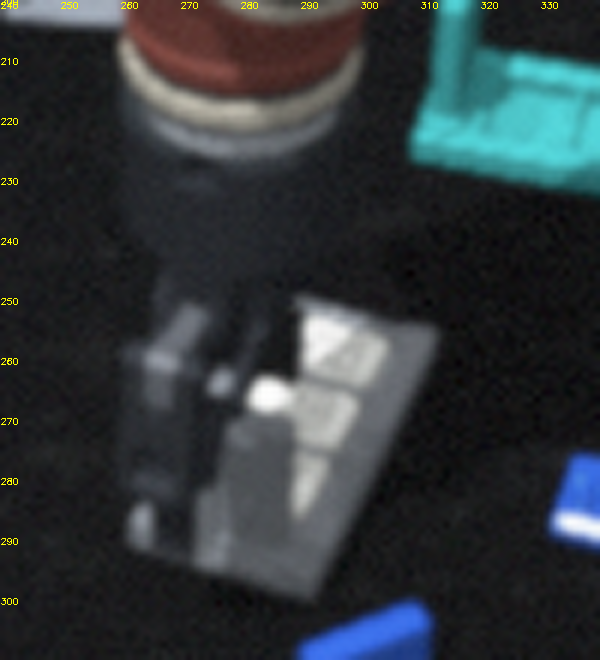

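View pics/top1.png

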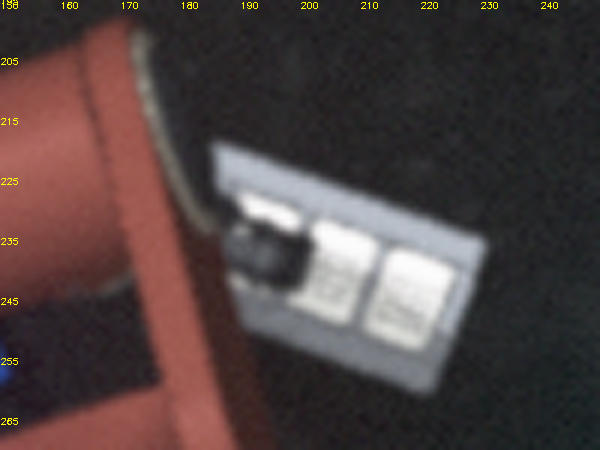

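Run:
```python
from h import *
o=ctrl.get_obs();t=o['tool_pos'];y=np.array([.348,.937,0]);x=np.array([-.937,.348,0])
for s in(-1,1):
  for a in(-.011,.011):
    P=t+s*y*.043+x*a+[0,0,.013]
    print(s,a,proj(CAL['side'],P).round(0),proj(CAL['top'],P).round(0))
```

```text
-1 -0.011 [[280. 262.]] [[193. 231.]]
-1 0.011 [[290. 264.]] [[190. 239.]]
1 -0.011 [[266. 289.]] [[161. 220.]]
1 0.011 [[276. 292.]] [[158. 228.]]
```

Call:
drive_tool(moves=[0,0,0,0,0,0,1,0,0,0,0,0,0,1,0,0,0,0,0,0,1,0,0,0,0,0,0,1,0,0,0,0,0,0,1])

```text
t: 2.7
tool_pos: [0.5438, 0.2567, 0.0335]
tool_rot: [0.556, 3.092, -0.0]
contact_force: [0.2, -1.1, 2.4]
opening: 0.0114
```

Call:
drive_tool(moves=[0,0,0,0,0,0.006,1,0,0,0,0,0,0.012,1,0,0,3,0.015,0,0.007,1,0,0,4,0.02,-0.01,0,1,0,0,4,0.02,-0.03,0,1])

```text
t: 3.32
tool_pos: [0.5994, 0.2176, 0.0593]
tool_rot: [0.25, 3.13, 0.001]
contact_force: [0.4, -0.4, -2.4]
opening: 0.0112
```

Run:
```python
from h import *
for n in('top','side'):
    im=ctrl.get_image(n)[:,:,::-1]
    b={'top':(170,175,120,90),'side':(220,180,110,110)}[n]
    crop(im,*b,5,f'pics/{n}2.png')
```

```text
(no output)
```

View pics/side2.png

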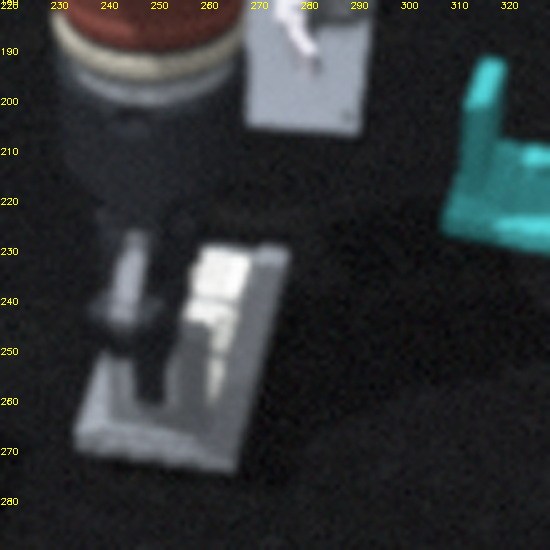

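View pics/top2.png

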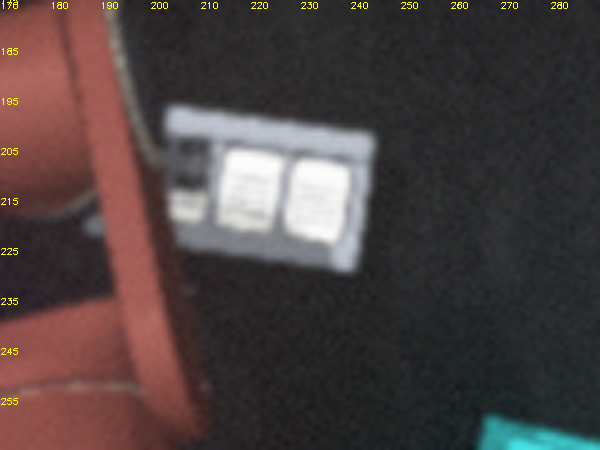

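Run:
```python
from h import *
o=ctrl.get_obs();print(o['tool_pos'],o['tool_rot'])
p0=[.58,.16,-.16]
T=[(375,133,35,-70,12),(357,272,-35,-70,12),(168,105,35,70,12)]
S=[(77,430,35,70,12),(235,457,-35,70,12),(289,250,-35,-70,12)]
for z in(.015,.02,.025):
  q=fit({'top':(170,175,5,T),'side':(220,180,5,S)},p0,z); print(w(q,[0,60,50]))
```

```text
[0.6007657  0.21467287 0.05928179] [ 2.59871185e-01  3.12871937e+00 -8.66327460e-04]
pose [ 0.5919  0.1459 -0.1763] 
 [[4.41, 0.48], [3.75, -0.54], [-7.64, -2.22], [0.37, 0.81], [-0.0, -0.05], [0.53, 1.28]]
[[0.60240807 0.20499863 0.05      ]]
pose [ 0.5917  0.1508 -0.1751] 
 [[2.4, 0.4], [1.75, -0.52], [-9.85, -2.26], [0.25, 0.73], [0.1, -0.13], [0.62, 0.95]]
[[0.6021504  0.20992027 0.05      ]]
pose [ 0.5915  0.1545 -0.1729] 
 [[0.85, 0.28], [0.25, -0.53], [-11.6, -2.29], [0.19, 0.26], [0.24, -0.63], [0.68, 0.28]]
[[0.60182768 0.21359399 0.05      ]]
```

Call:
drive_tool(moves=[0,0,2.3,0,-0.035,0,1,0,0,2,0,-0.04,0,1,0,0,0,0,-0.04,0,1,0,0,0,0,-0.035,-0.005,1,0,0,0,0,-0.02,-0.005,1])

```text
t: 4.05
tool_pos: [0.5986, 0.0458, 0.0486]
tool_rot: [0.142, 3.138, 0.001]
contact_force: [-0.2, 0.3, -3.0]
opening: 0.0112
```

Run:
```python
from h import *
for n in('top','side'):
    im=ctrl.get_image(n)[:,:,::-1]
    b={'top':(230,170,160,100),'side':(210,130,120,120)}[n]
    crop(im,*b,5,f'pics/{n}3.png')
o=ctrl.get_obs();print(o['tool_pos'],o['tool_rot'])
```

```text
[0.59806954 0.04568603 0.04767167] [-1.43085152e-01 -3.13689751e+00 -2.26661177e-04]
```

View pics/side3.png

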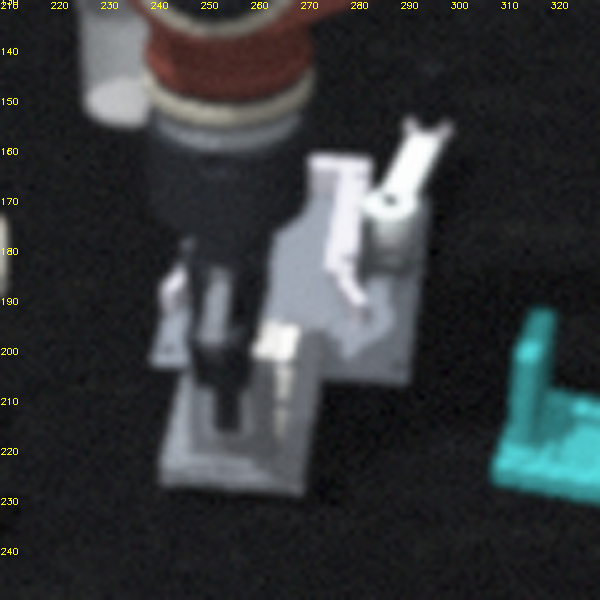

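View pics/top3.png

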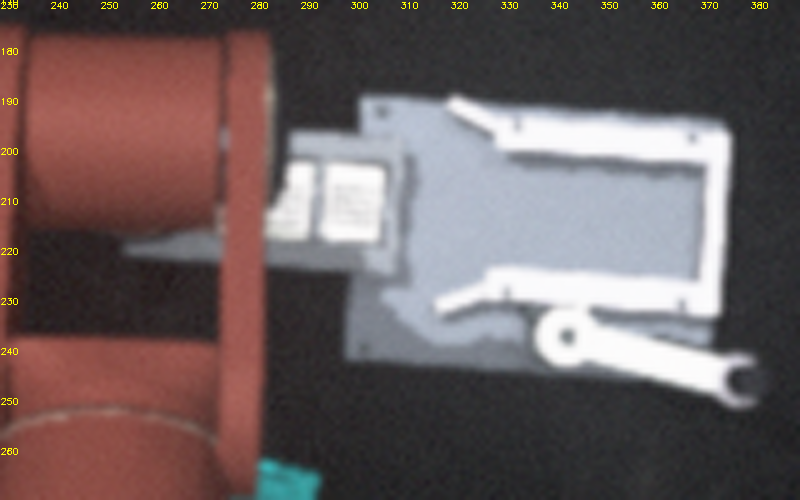

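Call:
drive_tool(moves=[0,0,0,0.003,0,-0.006,1,0,0,0,0,-0.006,-0.003,1,0,0,0,-0.002,-0.02,0,1,0,0,0,-0.002,-0.02,0,1,0,0,0,-0.001,-0.01,0,1])

```text
t: 4.78
tool_pos: [0.5967, -0.011, 0.0395]
tool_rot: [0.142, 3.138, -0.0]
contact_force: [-0.6, 0.1, -2.0]
opening: 0.0115
```

Run:
```python
from h import *
for n in('top','side'):
    im=ctrl.get_image(n)[:,:,::-1]
    b={'top':(270,170,120,90),'side':(210,130,120,110)}[n]
    crop(im,*b,6 if n=='top' else 5,f'pics/{n}4.png')
o=ctrl.get_obs();print(o['tool_pos'],o['tool_rot'],o['contact_force'])
```

```text
[ 0.59670909 -0.01072634  0.03953919] [ 1.42766477e-01  3.13797125e+00 -1.11866423e-04] [-0.42374051  0.92714831 -2.76865286]
```

View pics/top4.png

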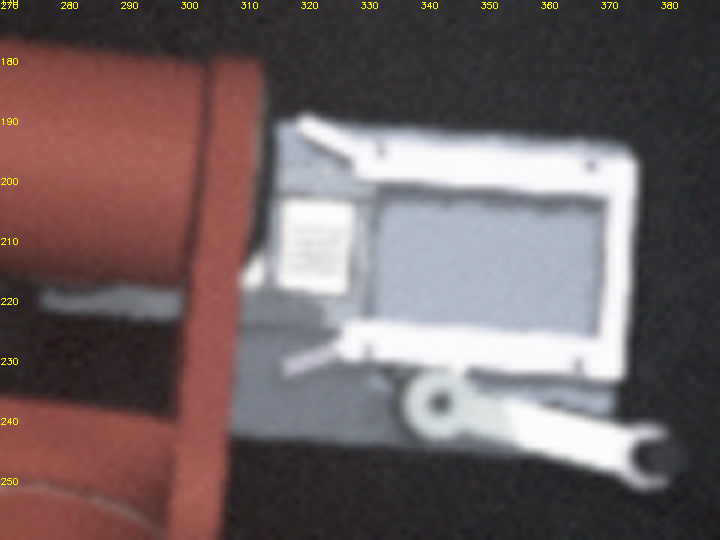

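View pics/side4.png

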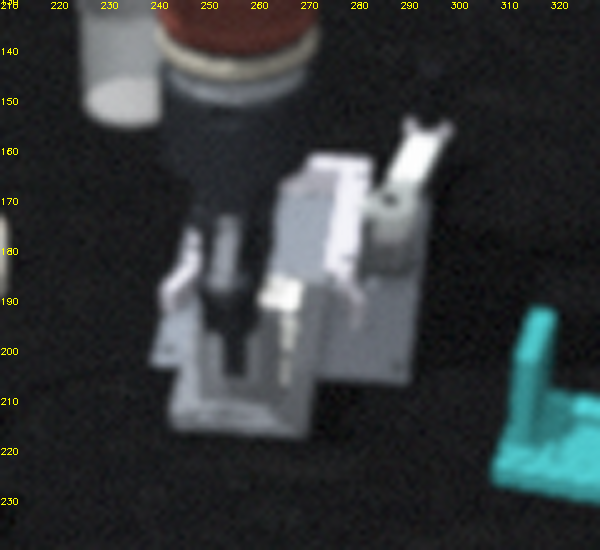

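Call:
drive_tool(moves=[0,0,0,-0.0015,-0.015,0,1,0,0,0,-0.0018,-0.018,0,1,0,0,0,-0.0018,-0.018,0,1,0,0,0,-0.0018,-0.018,0,1,0,0,0,-0.0012,-0.012,0,1])

```text
t: 5.5
tool_pos: [0.5885, -0.0916, 0.0393]
tool_rot: [0.141, 3.138, -0.0]
contact_force: [0.6, -0.2, -3.1]
opening: 0.0115
```

Call:
drive_tool(moves=[0,0,0,-0.0006,-0.006,-0.0005,1,0,0,0,-0.0005,-0.005,-0.0005,1,0,0,0,-0.0004,-0.004,-0.0005,1,0,0,0,-0.0003,-0.003,0,1,0,0,0,-0.0002,-0.002,0,1])

```text
t: 6.12
tool_pos: [0.5866, -0.1101, 0.0378]
tool_rot: [0.139, 3.138, 0.0]
contact_force: [-0.2, 0.6, -2.5]
opening: 0.0113
```

Run:
```python
from h import *
for n in('top','side'):
    im=ctrl.get_image(n)[:,:,::-1]
    b={'top':(290,170,100,80),'side':(225,140,80,80)}[n]
    crop(im,*b,7,f'pics/{n}5.png')
o=ctrl.get_obs();print(o['tool_pos'],o['tool_rot'],o['contact_force'])
```

```text
[ 0.58662635 -0.11020845  0.03782389] [ 1.39383826e-01  3.13844046e+00 -5.56891157e-05] [ 0.71421535  0.16508295 -2.55554673]
```

View pics/top5.png

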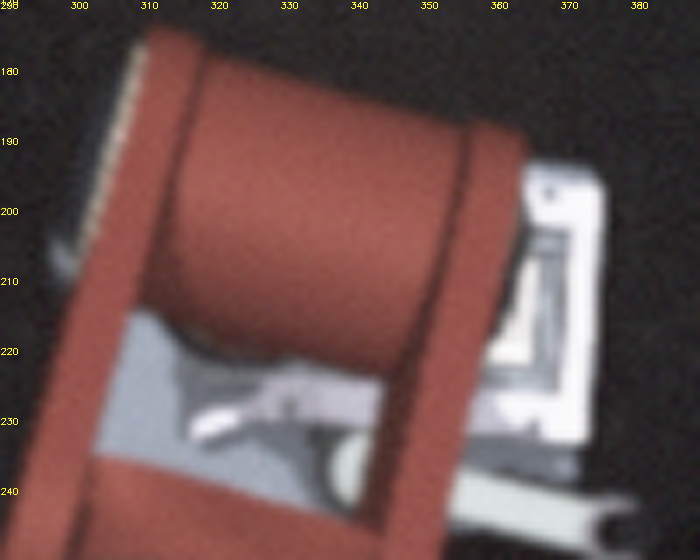

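View pics/side5.png

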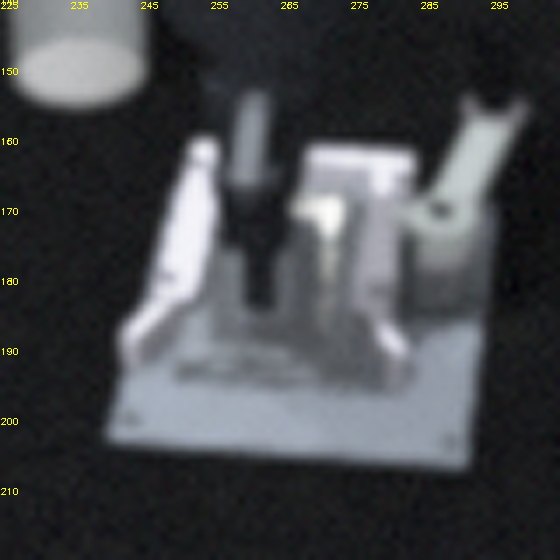

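Call:
drive_tool(moves=[0,0,0,-0.0002,-0.0015,0,1,0,0,0,-0.0001,-0.0015,0,1,0,0,0,-0.0001,-0.0015,0,1,0,0,0,0,-0.001,0,1,0,0,0,0,0,0,1])

```text
t: 6.85
tool_pos: [0.5866, -0.1119, 0.0386]
tool_rot: [-0.14, -3.138, -0.011]
contact_force: [-1.3, 13.5, 3.1]
opening: 0.0117
```

Call:
drive_tool(moves=[0,0,0,0,0.001,-0.0005,1,0,0,0,0,0,0,0.6,0,0,0,0,0,0,0.5,0,0,0,0,0,0,0.5,0,0,0,0,0,0,0.5])

```text
t: 7.48
tool_pos: [0.5863, -0.115, 0.0374]
tool_rot: [0.14, 3.138, -0.0]
contact_force: [0.3, -0.2, -0.5]
opening: 0.0428
```

Call:
drive_tool(moves=[0,0,0,0,0,0.04,0.5,0,0,0,0,0,0.06,0.3,0,0,0,-0.03,-0.045,0.02,0,0,0,0,-0.03,-0.045,0,0,0,0,0,-0.031,-0.046,0,0], newtons=30)

```text
t: 8.1
tool_pos: [0.4945, -0.252, 0.1581]
tool_rot: [0.138, 3.137, -0.002]
contact_force: [0.5, -0.2, 0.3]
opening: 0.0857
```

Run:
```python
from h import *
for n in('top','side'):
    im=ctrl.get_image(n)[:,:,::-1]
    cv2.imwrite(f'pics/{n}6full.png',im)
    b={'top':(290,170,110,80),'side':(225,140,90,75)}[n]
    crop(im,*b,7,f'pics/{n}6.png')
o=ctrl.get_obs();print(o['tool_pos'],o['tool_rot'],o['contact_force'],o['q'])
```

```text
[ 0.49288664 -0.25432988  0.15755672] [-1.48425921e-01 -3.13767633e+00  2.67183807e-03] [-0.33285287 -0.11754955 -0.05661201] [-6.09707921e-01 -5.79751142e-02  1.84900771e+00 -1.69710557e-03
  1.34999714e+00 -2.08559469e+00]
```

View pics/top6.png

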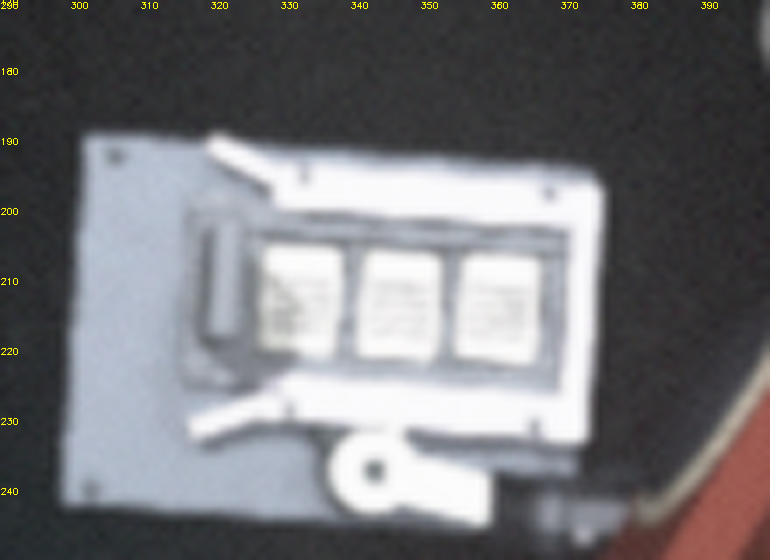

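View pics/side6.png

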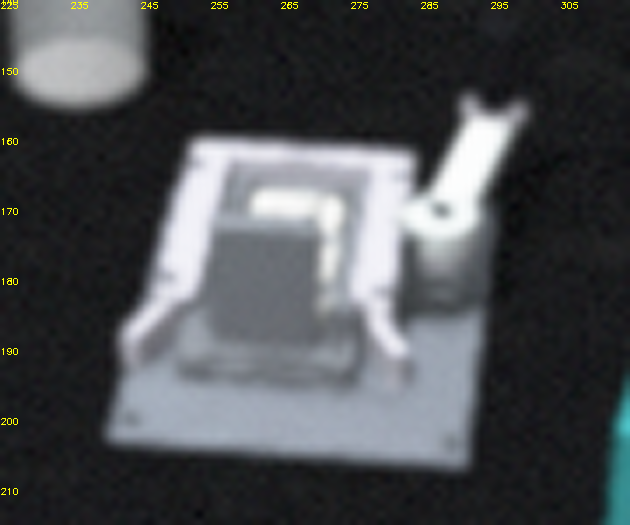

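Run:
```python
from h import *
T=[(190,205,35,70,12),(183,388,-35,70,12),(210,218,22,66,72),(238,218,22,54,72),(207,338,-22,66,72),(234,340,-22,54,72)]
S=[(180,375,35,70,0),(357,385,-35,70,0),(215,215,22,66,72),(325,230,-22,66,72),(210,335,22,66,12),(325,348,-22,66,12)]
q=fit({'top':(290,170,7,T)},[.58,-.17,-.089],.004)
q2=fit({'top':(290,170,7,T),'side':(225,140,7,S)},[.58,-.17,-.089],.004)
d=np.array([.5818,-.1713,-.0885])
for x in(q,q2):
  e=x[:2]-d[:2];c,s=np.cos(d[2]),np.sin(d[2]);print('in dock',[c*e[0]+s*e[1],-s*e[0]+c*e[1]])
# post
p=w(d,[[-80.04,-88.56,66],[-64,0,44]]);print(p,proj(CAL['top'],p),proj(CAL['side'],p))
for a in np.linspace(-1.75,0,8): print(round(a,2),w(d,[-64+90*np.cos(a),90*np.sin(a),66]).round(4))
```

```text
pose [ 0.5831 -0.1714 -0.0503] 
 [[-0.65, -1.19], [-0.31, -0.45], [-0.18, 0.06], [0.64, 0.19], [-0.18, 0.57], [0.79, 0.42]]
pose [ 0.5823 -0.1722 -0.0616] 
 [[-0.19, -1.18], [-0.15, -0.45], [0.24, 0.09], [1.06, 0.28], [0.04, 0.59], [1.02, 0.5], [-0.1, 0.57], [-0.15, 0.46], [-0.5, 0.8], [0.15, -0.54], [0.4, 2.13], [-0.12, 1.1]]
in dock [np.float64(0.0013315836355836494), np.float64(6.504297071624086e-06)]
in dock [np.float64(0.0005708305433765256), np.float64(-0.0008209118791789364)]
[[ 0.49424591 -0.25243912  0.066     ]
 [ 0.51805047 -0.16564339  0.044     ]] [[378.77076851 245.46212243]
 [342.55565776 236.80133586]] [[295.53298293 148.45386646]
 [287.69848937 170.30057273]]
-1.75 [[ 0.4942 -0.2524  0.066 ]]
-1.5 [[ 0.5165 -0.2556  0.066 ]]
-1.25 [[ 0.5388 -0.2532  0.066 ]]
-1.0 [[ 0.5598 -0.2454  0.066 ]]
-0.75 [[ 0.5782 -0.2326  0.066 ]]
-0.5 [[ 0.5929 -0.2156  0.066 ]]
-0.25 [[ 0.6029 -0.1955  0.066 ]]
0.0 [[ 0.6077 -0.1736  0.066 ]]
```

Call:
drive_tool(moves=[0,0,0,0.001,0.002,-0.045,0,0,0,0,0,0,-0.04,0,0,0,0,0,0,-0.02,0,0,0,0,0,0,0,1,0,0,0,0,0,0,1], newtons=30)

```text
t: 8.82
tool_pos: [0.4975, -0.2492, 0.0541]
tool_rot: [0.139, 3.136, -0.002]
contact_force: [-0.1, 0.2, 1.1]
opening: 0.0518
```

Call:
drive_tool(moves=[0,0,0,0,0,0,1,0,0,0,0,0,0,1,0,0,0,0,0,0,1,0,0,0,0,0,0,1,0,0,0,0,0,0,1])

```text
t: 9.45
tool_pos: [0.4971, -0.2523, 0.0546]
tool_rot: [0.139, 3.136, -0.012]
contact_force: [-0.5, -10.2, -0.4]
opening: 0.017
```

```bash
python3 - <<'E'
from h import *
for n in('top','side'):
    im=ctrl.get_image(n)[:,:,::-1]
    b={'top':(290,170,110,90),'side':(225,110,100,110)}[n]
    crop(im,*b,5,f'pics/{n}7.png')
E
python3 -c "
import cv2,numpy as np
a=cv2.imread('pics/top7.png');b=cv2.imread('pics/side7.png');h=max(a.shape[0],b.shape[0])
f=lambda i:cv2.copyMakeBorder(i,0,h-i.shape[0],0,0,0)
cv2.imwrite('pics/b7.png',cv2.resize(np.hstack([f(a),f(b)]),None,fx=.75,fy=.75))"
```

View pics/b7.png

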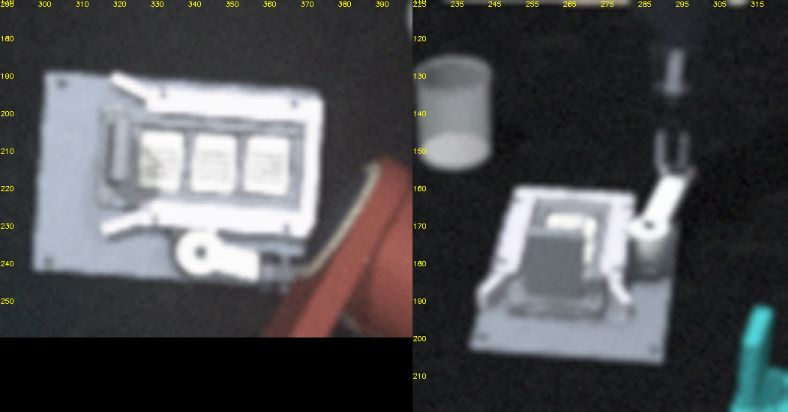

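Call:
drive_tool(moves=[0,0,0,0,-0.003,0,1,0,0,0,0.011,-0.0022,0,1,0,0,0,0.0113,-0.001,0,1,0,0,0,0.0113,0.0005,0,1,0,0,0,0.011,0.0019,0,1])

```text
t: 10.18
tool_pos: [0.5415, -0.2546, 0.0544]
tool_rot: [0.137, 3.138, -0.007]
contact_force: [-1.9, -5.7, 4.6]
opening: 0.0172
```

Call:
drive_tool(moves=[0,0,0,0.0107,0.0023,0,1,0,0,0,0.0103,0.0045,0,1,0,0,0,0.0095,0.0058,0,1,0,0,0,0.0089,0.007,0,1,0,0,0,0.0078,0.008,0,1])

```text
t: 10.8
tool_pos: [0.5927, -0.2312, 0.055]
tool_rot: [0.138, 3.125, -0.021]
contact_force: [11.4, -19.4, -9.0]
opening: 0.0152
```

Run:
```python
from h import *
L=[]
for n in('top','side'):
    im=ctrl.get_image(n)[:,:,::-1]
    b={'top':(300,170,80,80),'side':(235,120,80,80)}[n]
    crop(im,*b,5,f'pics/{n}8.png');L.append(cv2.imread(f'pics/{n}8.png'))
cv2.imwrite('pics/b8.png',np.hstack(L))
o=ctrl.get_obs();print(o['tool_pos'],o['contact_force'],o['opening'],o['wrist_torque'])
```

```text
[ 0.59346744 -0.23058735  0.05504512] [ 13.43609411 -18.73624234  -8.91612711] 0.015266357697077246 [-2.71657646 -2.06843687  0.25000871]
```

View pics/b8.png

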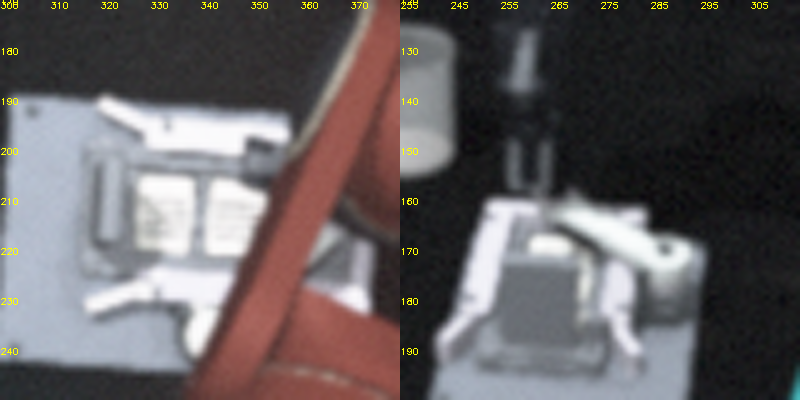

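Run:
```python
from h import *
d=np.array([.5818,-.1713,-.0885])
for a in np.arange(-1.1,-.2,.1):
  P=w(d,[[-64+90*np.cos(a),90*np.sin(a),44],[-64+90*np.cos(a),90*np.sin(a),85]]);print(round(a,2),P[0].round(4),proj(CAL['side'],P).round(1).tolist())
o=ctrl.get_obs();t=o['tool_pos'];print(proj(CAL['side'],t+np.array([[0,0,0],[0,0,.03]])))
s=cv2.imread('pics/side8.png');cv2.imwrite('pics/s8z.png',cv2.resize(s[60:300,60:320],None,fx=3,fy=3)[:600,:780])
```

```text
-1.1 [ 0.5516 -0.2491  0.044 ] [[275.9, 155.2], [276.2, 143.0]]
-1.0 [ 0.5598 -0.2454  0.044 ] [[273.1, 155.8], [273.4, 143.6]]
-0.9 [ 0.5675 -0.2408  0.044 ] [[270.5, 156.5], [270.7, 144.3]]
-0.8 [ 0.5748 -0.2355  0.044 ] [[268.0, 157.4], [268.1, 145.1]]
-0.7 [ 0.5815 -0.2295  0.044 ] [[265.7, 158.4], [265.8, 146.1]]
-0.6 [ 0.5875 -0.2228  0.044 ] [[263.6, 159.5], [263.6, 147.2]]
-0.5 [ 0.5929 -0.2156  0.044 ] [[261.7, 160.8], [261.7, 148.4]]
-0.4 [ 0.5975 -0.2079  0.044 ] [[260.0, 162.1], [260.0, 149.7]]
-0.3 [ 0.6013 -0.1997  0.044 ] [[258.6, 163.6], [258.5, 151.1]]
[[261.63866741 154.87789917]
 [261.6415466  145.84539539]]
```

View pics/s8z.png

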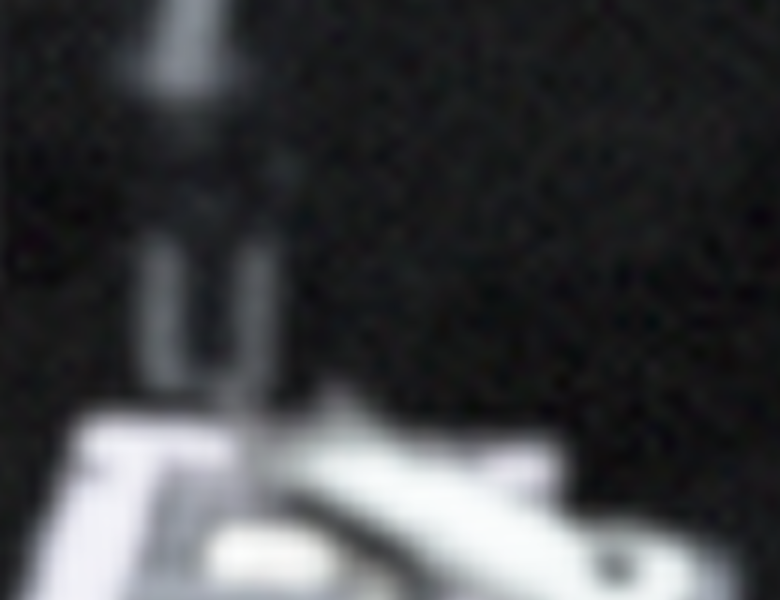

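Call:
drive_tool(moves=[0,0,0,0,0,0,0,0,0,0,0,0,0,0,0,0,0,0,0,0.02,0,0,0,0,0,0,0.04,0,0,0,-10.5,-0.01,0,0.04,0])

```text
t: 11.52
tool_pos: [0.5783, -0.2244, 0.1548]
tool_rot: [0.432, 3.111, 0.0]
contact_force: [0.8, 0.3, -0.7]
opening: 0.0852
```

Call:
drive_tool(moves=[0,0,-10.5,-0.015,-0.005,0,0,0,0,-10.5,-0.018,-0.004,0,0,0,0,-10.5,-0.018,-0.004,0,0,0,0,-10.5,-0.018,-0.004,0,0,0,0,-10.5,-0.018,-0.004,0,0])

```text
t: 12.15
tool_pos: [0.4907, -0.2456, 0.1539]
tool_rot: [1.765, 2.597, 0.001]
contact_force: [0.2, -1.1, -0.6]
opening: 0.0854
```

Call:
drive_tool(moves=[0,0,-10,0,0,0,0,0,0,-10,0,0,0,0,0,0,-10,0,0,0,0,0,0,-7,0,0,0,0,0,0,0,0,0,0,0])

```text
t: 12.78
tool_pos: [0.4913, -0.2456, 0.1537]
tool_rot: [2.491, 1.912, 0.001]
contact_force: [-0.7, 0.4, -0.3]
opening: 0.0855
```

Run:
```python
from h import *
L=[]
for n in('top','side'):
    im=ctrl.get_image(n)[:,:,::-1]
    b={'top':(295,175,100,80),'side':(225,120,90,80)}[n]
    crop(im,*b,4,f'pics/{n}9.png');L.append(cv2.imread(f'pics/{n}9.png'))
cv2.imwrite('pics/b9.png',np.hstack(L))
o=ctrl.get_obs();print(o['tool_pos'],o['contact_force'],o['opening'],o['q'])
y=cv2.Rodrigues(o['tool_rot'])[0][:,1];print(np.degrees(np.arctan2(y[1],y[0])))
```

```text
[ 0.49120116 -0.24571776  0.15318188] [-0.37364196  0.89606429  0.40968071] 0.08518257878839117 [-5.99452398e-01 -6.73773714e-02  1.86560067e+00  2.03606296e-04
  1.34236791e+00 -3.38373661e-01]
-14.961341540335352
```

View pics/b9.png

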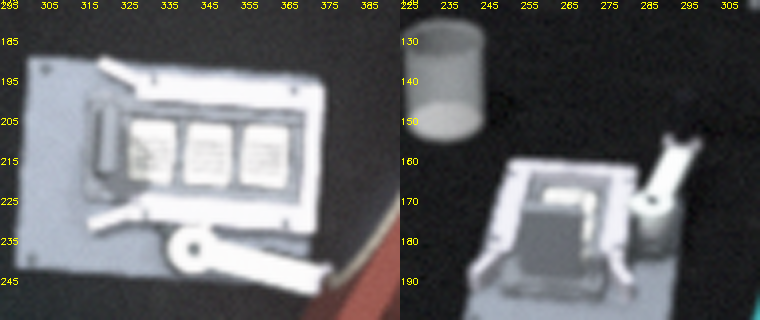

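Call:
drive_tool(moves=[0,0,0,0.003,-0.0065,-0.039,0,0,0,0,0,0,-0.04,0,0,0,0,0,0,-0.02,0,0,0,0,0,0,0,1,0,0,0,0,0,0,1], newtons=30)

```text
t: 13.5
tool_pos: [0.4951, -0.2531, 0.0551]
tool_rot: [2.491, 1.91, 0.001]
contact_force: [-0.7, 0.1, -0.0]
opening: 0.0515
```

Call:
drive_tool(moves=[0,0,0,0,0,0,1,0,0,0,0,0,0,1,0,0,0,0,0,0,1,0,0,0,0,0,0,1,0,0,0,0,0,0,1])

```text
t: 14.12
tool_pos: [0.4947, -0.253, 0.0548]
tool_rot: [2.492, 1.91, 0.001]
contact_force: [-1.4, 0.9, 6.2]
opening: 0.017
```

Run:
```python
from h import *
d=np.array([.5818,-.1713,-.0885])
a=-1.75+np.radians(5)*np.arange(22)
P=w(d,np.c_[-64+90*np.cos(a),90*np.sin(a),66+0*a])
D=np.diff(P,axis=0)[:,:2]
for i,r in enumerate(D): print(i,(r*1000).round(1),P[i+1,:2].round(4))
```

```text
0 [ 7.7 -1.7] [ 0.5019 -0.2542]
1 [ 7.8 -1.1] [ 0.5097 -0.2553]
2 [ 7.8 -0.4] [ 0.5175 -0.2556]
3 [7.8 0.3] [ 0.5254 -0.2553]
4 [7.8 1. ] [ 0.5332 -0.2544]
5 [7.7 1.7] [ 0.5408 -0.2527]
6 [7.5 2.3] [ 0.5483 -0.2504]
7 [7.3 3. ] [ 0.5556 -0.2474]
8 [7.  3.6] [ 0.5626 -0.2439]
9 [6.6 4.2] [ 0.5692 -0.2397]
10 [6.3 4.7] [ 0.5755 -0.2349]
11 [5.8 5.3] [ 0.5813 -0.2297]
12 [5.3 5.8] [ 0.5867 -0.2239]
13 [4.8 6.2] [ 0.5915 -0.2177]
14 [4.3 6.6] [ 0.5957 -0.2111]
15 [3.7 6.9] [ 0.5994 -0.2042]
16 [3.  7.2] [ 0.6024 -0.1969]
17 [2.4 7.5] [ 0.6048 -0.1894]
18 [1.7 7.7] [ 0.6066 -0.1818]
19 [1.1 7.8] [ 0.6077 -0.174 ]
20 [0.4 7.8] [ 0.608  -0.1662]
```

Call:
drive_tool(moves=[0,0,5,0.0077,-0.0017,0,1,0,0,5,0.0078,-0.0011,0,1,0,0,5,0.0078,-0.0004,0,1,0,0,5,0.0078,0.0003,0,1,0,0,5,0.0078,0.001,0,1])

```text
t: 14.75
tool_pos: [0.5338, -0.2541, 0.0548]
tool_rot: [2.018, 2.407, 0.002]
contact_force: [-1.9, 3.0, 6.1]
opening: 0.0171
```

Call:
drive_tool(moves=[0,0,5,0.0077,0.0017,0,1,0,0,5,0.0075,0.0023,0,1,0,0,5,0.0073,0.003,0,1,0,0,5,0.007,0.0036,0,1,0,0,5,0.0066,0.0042,0,1])

```text
t: 15.38
tool_pos: [0.5694, -0.2389, 0.0548]
tool_rot: [-1.449, -2.787, -0.001]
contact_force: [-4.1, 3.6, 8.6]
opening: 0.0173
```

Tracking as modelled, with low forces; continuing.

Call:
drive_tool(moves=[0,0,5,0.0063,0.0047,0,1,0,0,5,0.0058,0.0053,0,1,0,0,5,0.0053,0.0058,0,1,0,0,5,0.0048,0.0062,0,1,0,0,5,0.0043,0.0066,0,1])

```text
t: 16.0
tool_pos: [0.5952, -0.2103, 0.0547]
tool_rot: [-0.811, -3.033, -0.001]
contact_force: [-7.5, 3.3, 9.2]
opening: 0.0169
```

Call:
drive_tool(moves=[0,0,5,0.0037,0.0069,0,1,0,0,5,0.003,0.0072,0,1,0,0,5,0.0024,0.0075,0,1,0,0,5,0.0017,0.0077,0,1,0,0,0,0,0,0,1])

```text
t: 16.62
tool_pos: [0.6058, -0.1814, 0.0548]
tool_rot: [-0.275, -3.128, 0.0]
contact_force: [-6.6, 1.0, 8.8]
opening: 0.0171
```

Near the stop; small pushes now (arc end at about y = -0.174).

Call:
drive_tool(moves=[0,0,3,0.0005,0.004,0,1,0,0,2,0,0.003,0,1,0,0,0,0,0.002,0,1,0,0,0,0,0,0,1,0,0,0,0,0,0,1])

```text
t: 17.25
tool_pos: [0.607, -0.1741, 0.0548]
tool_rot: [0.139, 3.138, -0.004]
contact_force: [-3.8, -3.6, 5.3]
opening: 0.0173
```

Call:
drive_tool(moves=[0,0,0,0,0.0015,0,1,0,0,0,0,0.0015,0,1,0,0,0,0,0.001,0,1,0,0,0,0,0,0,1,0,0,0,0,0,0,1])

```text
t: 17.88
tool_pos: [0.6072, -0.1731, 0.0549]
tool_rot: [0.139, 3.137, -0.013]
contact_force: [-2.7, -13.3, 2.7]
opening: 0.0172
```

Run:
```python
from h import *
L=[]
for n in('top','side'):
    im=ctrl.get_image(n)[:,:,::-1]
    b={'top':(295,175,100,80),'side':(225,120,90,80)}[n]
    crop(im,*b,4,f'pics/{n}10.png');L.append(cv2.imread(f'pics/{n}10.png'))
cv2.imwrite('pics/b10.png',np.hstack(L))
o=ctrl.get_obs();print(o['tool_pos'],o['contact_force'],o['opening'],o['q'])
d=np.array([.5818,-.1713,-.0885]);v=o['tool_pos'][:2]-w(d,[-64,0,0])[0,:2]
print('arm joint est',np.arctan2(v[1],v[0])-d[2]+1.75,np.hypot(*v))
```

```text
[ 0.60715529 -0.17305723  0.05488774] [ -2.84916911 -12.92464053   2.47091861] 0.01690254733191605 [-0.39229137  0.23013206  1.727616   -0.00770801  1.17942796 -1.87157346]
arm joint est 1.755487637759769 0.08941271563784796
```

View pics/b10.png

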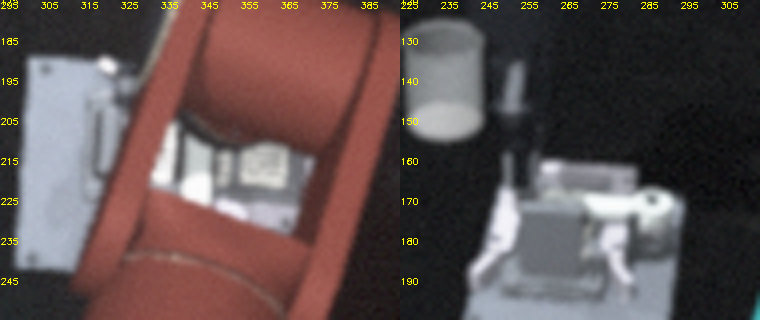

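Run:
```python
from station import ctrl
print(ctrl.finish_job())
o=ctrl.get_obs();print(o['t'],o['tool_pos'],o['contact_force'],o['opening'])
```

```text
the job is handed in; nothing more can be done
None
the job is handed in; nothing more can be done
```

The tray is home in the dock and released, and the reading arm is held at its stop by the fingers. The job was handed in at about 18 s of the 64 s. No verdict was reported.

**Tray:** I lifted it by the grip plate, turned it into line with the dock and slid it in until it met the back stop with about 13 N, then let go. The picture after release showed the three cassettes in their pockets and the arm still parked. My fit of that picture put the tray within about 1.5 mm of home. The fitted yaw was 0.03 to 0.04 rad off the dock's, inside the 0.08 limit. In the last top view the robot hides most of the tray; the visible part had not moved.

**Reading arm:** The first try, without turning the gripper along with the arm, failed about halfway. The post slid to the edge of the pads, so I let go and the arm swung back to park. I gripped it again and turned the gripper with the arm, which tracked cleanly to the stop.

**Last checks:**
- **Angle:** the estimated joint angle was 1.755 rad, from the gripper position and the fitted dock position.
- **Push:** the force against the stop was about 13 N. The spring alone accounts for about 4 N.
- **Grip:** the fingers stayed closed on the post, with a measured opening of 17 mm on the 18 mm post.
- **Bystanders:** the gripper stayed well clear of the beaker, eyepiece and timer. In the last pictures I could see only the beaker, which had not moved. The eyepiece and timer were outside the views I checked.

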